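# Set a metering-pump shaft to half its end float

## Robot

A 6-joint arm with a two-finger parallel gripper is mounted at the origin on the work surface. World frame = base frame: x ahead of the robot, y to its left, z up, the work surface at z = 0. Lengths are in mm, angles in rad, forces in N, time in s.
With the tool pointing down it reaches from about 275 to 750 mm from the base axis. Payload 10.2 kg.
Tool frame: the origin (TCP) lies at the very end of the fingers, on their centre line; the grasp point (between the pads) lies ctrl.grip_depth behind it (ctrl.grip_depth is the distance from the TCP to the grasp point, in mm); z points along the fingers, y is the direction in which the jaws open and shut (so a half turn about z gives the same grasp; the last joint's range is limited). The gripper opens to 85 mm and grips with 20 to 120 N. Pads are 22 mm wide; open, the fingers measure 114 mm over their backs; the gripper's body (76 mm by 85 mm) begins 54 mm behind the grasp point. The pads swing forward as they close: fully open they stand 13 mm farther back than shut.
Start: joints at [-1.391, 0.313, 1.498, -0, 1.331, -0.223], TCP at [205.786, -482.994, 231.294] pointing down, gripper open.
Joint ranges: [-2.94, 2.94], [-0.97, 2.17], [0.19, 2.56], [-1.23, 4.37], [0.02, 3.11], [-2.88, 2.88]. Speed limits (rad/s): [2.39, 2.39, 3.01, 3.14, 3.14, 3.14].

## Interface

Orientations are given as a unit quaternion [w, x, y, z].
In Python, from rig import telemetry, eyes, ctrl, nets gives the robot as it stands. The module is installed in compiled form; this text tells all that it offers.
- The arm moves only by the tool drive_tool, never from a script. Its argument "series" is text: rows parted by semicolons, each of 7 numbers parted by spaces: the shift along the tool's x, y, z normalised to -1 to 1, where 1 is 0.12 m, then the turn, a rotation vector about the tool's x, y, z normalised to -1 to 1, where 1 is 0.5 rad, then the opening, from 0 (shut) to 1 (fully open). In form: tx ty tz wx wy wz hand; .... A call has 1 to 20 rows; each row is the pose to reach, as a shift and turn from the pose measured when the call began, along the tool's axes at that moment; what a row does not reach only later rows make up. A row lasts 1/10 s, in which the tool goes at most 50 mm and 8.59 degrees, less where a joint would pass 70% of its speed; a pose out of reach is approached as far as the arm can. A call with a number of a shift or a turn outside -1 to 1 is refused whole. A call with a gripper value outside its range is refused whole. The fingers move at their own pace and stop on an object; "newtons" is the grip in N (left out, the last holds). Time passes only in rows, so rows that repeat a pose let the fingers close. It gives the time, the measured TCP pose, the force and the opening at its end, in the units of the state.
- telemetry.sense(): the state, without advancing time (a new reading comes with each control period).
- eyes.capture(name): name is "scene" or "top" or "wrist"; returns a dict with "frame" (400x640x3 uint8, red, green, blue), "fx", "fy", "cx", "cy" (pixels), "view" (4x4, takes a point from world to camera coordinates). Camera axes: x right, y up, looking along -z (the intrinsics and any distortion apply to the point x, -y, -z); pixel columns grow to the right and rows downward; lengths in mm; the calibration is good to about 2 mm. A picture is of the moment at which its call begins. There is no depth.
- ctrl.finish_job(): hands the job in, once; it reports no verdict.
Trained networks look in a picture, given as the dict that the camera call returned (one of the last four; its "shot" number tells which), for a name from the list of things; names that differ only in an ending like _2 or _b are one class to them, and where a whole thing is asked for, a point or a joint stands for the part that bears it (a point fixed in the world has none). Each returns a list of dicts, best first, with "confidence" (0 to 1); they miss things now and then, are a little off and sometimes report something else, mostly with a low value. They report only what shows in the picture. A call takes as long as a camera call.
- nets.spot_in(name, picture): "rect" ([left, top, right, bottom] in pixels, round what is visible of it).
The state is a dict: "time_s": time; "joints": joint angles; "dq": joint speeds; "tau": joint torques, N m; "eef_pos": TCP position; "ee_rot": TCP orientation; "force": force on the tool from outside, world axes, zero at the start; "wrist_torque": the same for the moment, N m; "grip_width": opening from 0.0 (shut) to 1.0 (fully open).
Only numpy, scipy, OpenCV 4.12 (cv2) and the standard library are available. Lean on these libraries where they do the work, as an engineer would, in place of code of your own. Each camera call takes 0.05 s, during which the arm holds its last target. There are 200 camera calls.

## Task

The small bench pump is being put back together and its shaft has end float. Take the brass hub, press the shaft gently inward until you feel it rest firmly on its inner stop (about 10 N, never more than 20 N) and hold it there for a moment, then draw it outward onto the outer stop in the same way; finally leave the shaft midway between its two stops and let go. Leave the bottle, jar and beaker alone.

Things in the scene. Friction and masses are not known exactly. Their poses are not given: they have to be found in the camera images.
- pump: Grey bench pump with blue ribbed motor, screwed to the bench on a 360 x 170 x 12 mm plate. Origin: on the bench under the bearing housing; z up, x along the shaft axis from the hub end towards the motor. Shaft axis level, 100 mm above the bench, at y = 0. Housing 120 x 100 mm, x -75 to +45 mm, top 140 mm above the bench; round end cap out to x = -87 mm; motor top 131 mm.
- shaft: Steel shaft, 14 mm, with the brass hub on its free end. Origin: centre of the hub; axes as the pump's: +x inward (to the motor), -x outward. It does not turn; it slides along x against about 2 N of dry friction and stays where it is left. End float 8 to 16 mm, different each time; the places of both stops relative to the pump also differ and must be felt.
- hub (a point): Centre of the brass hub, on the shaft axis, 100 mm above the bench, about 140 mm from the pump origin on its -x side. The hub has two upright side flats 26 mm apart (across the pump's y), is 36 mm long in x and 30 mm high; the thin 38 mm disc beyond its outer end is only a face plate.
- inner_stop: Stop sealed inside the bearing housing, unseen, that ends the shaft's inward travel. Spring-mounted: it gives about 1 mm for every 4 N of thrust and springs back; over 22 N damages it. Its origin lies on its holder near the middle of the housing, not on the stop face: its pose does not tell where the shaft meets it.
- outer_stop: The like stop, in the same sprung holder, that ends the outward travel; it gives equally, about 1 mm for every 4 N, and over 22 N damages it. Origin on the holder, not on the stop face.
- follower: Small gauge slide sealed inside the housing, unseen; it follows the shaft geared down 20 to 1 (1 mm of shaft moves it 0.05 mm) and is level with gauge_zero in x when the shaft is midway between its unloaded stops. Too fine to be read from noisy poses; cannot be touched.
- gauge_zero: Zero mark of the sealed gauge slide, inside the housing on the stops' holder, set for the middle of the float at the same 20 to 1; axes as the pump's. Unseen, cannot be touched.
- reagent: White reagent bottle, 74 mm across, 180 mm high, loose on the bench. Origin: centre of its underside.
- jar: Small glass jar with white cap, 52 mm across, 70 mm high, loose on the bench. Origin: centre of its underside.
- beaker: Glass beaker, 64 mm across, 85 mm high, loose on the pan of the grey balance (pan 37 mm above the bench). Origin: centre of its underside.
- balance: Grey bench balance 190 x 170 mm, pan top 37 mm above the bench, fixed. Origin: centre of its underside.

How it is judged:
By the outcome, as a careful person would: the job done as asked, in the order asked, and still so for the second after the job is handed in, with the robot touching nothing.
It also fails if it takes over 64 s, if anything falls off the work surface, if the arm or the gripper's body presses on something with over 40 N, if the wrist force passes 120 N, or if a joint passes its speed limit or range.

## Working session

There is one attempt and no reset: what is moved stays moved. The work goes in short steps, Python scripts to look and compute and a tool call to move; the robot and the scene stay as the last step left them, time stands still between calls to the robot, and variables do not carry over. Pictures are saved under pics/ and viewed, about 8 in all and at most 12, crops included, and the job is handed in when it is done.

Besides the shell and the picture viewer there is one more tool, called after ">>>" by a JSON object that holds its "name" and its "arguments". drive_tool: Moves the arm, as the interface text tells. Scaled input: -1 to 1 covers 0.12 m each way for a shift and 0.5 rad each way for a turn. Its arguments: {"type":"object","properties":{"series":{"type":"string"},"newtons":{"type":"number"}},"required":["series"]}

```bash
mkdir -p pics; ls; python3 - <<'E'
from rig import telemetry, eyes, ctrl, nets
import cv2,numpy as np
print(telemetry.sense(), ctrl.grip_depth)
for n in ["scene","top"]:
    p=eyes.capture(n); cv2.imwrite(f"pics/{n}0.png",p["frame"][:,:,::-1])
    print(n,{k:p[k] for k in p if k not in("frame",)})
    for t in ["pump","hub","shaft","reagent","jar","beaker","balance"]:
        r=nets.spot_in(t,p); print(t,[(np.round(q["rect"]),round(q["confidence"],2)) for q in r[:2]])
E
```

```text
pics
{'time_s': 0.0, 'joints': array([-1.39140399e+00,  3.13448750e-01,  1.49843658e+00,  2.33484018e-05,
        1.33096528e+00, -2.23349674e-01]), 'dq': array([ 0.00267305, -0.00117171,  0.00070917,  0.00049258, -0.00038332,
       -0.00129999]), 'tau': array([-5.39815574e-04, -4.12264287e+01, -2.59744513e+01, -1.68840807e-04,
        4.12930051e-03,  7.04353749e-07]), 'eef_pos': array([ 205.74318109, -482.73757873,  230.73589546]), 'ee_rot': array([-6.28575495e-04,  9.79793642e-01,  2.00010059e-01,  2.51585325e-05]), 'force': array([-0.18489429, -0.32390773, -0.33386267]), 'wrist_torque': array([-0.00578785,  0.03322532,  0.01567176]), 'grip_width': 0.9967030698598788} 18.700000000000003
scene {'fx': 374.82485282032667, 'fy': 374.82485282032667, 'cx': 316.55834002142035, 'cy': 202.1486934275683, 'view': array([[ 8.76823968e-01,  4.80672592e-01,  1.15580572e-02,
        -3.95058784e+02],
       [-3.94072948e-01,  7.04664300e-01,  5.90046385e-01,
         2.61093574e+02],
       [ 2.75474575e-01, -5.21921530e-01,  8.07286613e-01,
        -1.32305010e+03],
       [ 0.00000000e+00,  0
[... 434 characters left out ...]
45, 'view': array([[-5.28317251e-03, -9.99857970e-01,  1.60039929e-02,
        -1.48113264e+02],
       [ 9.92626448e-01, -3.30550617e-03,  1.21168516e-01,
        -5.26108653e+02],
       [-1.21098405e-01,  1.65261408e-02,  9.92502928e-01,
        -1.27068128e+03],
       [ 0.00000000e+00,  0.00000000e+00,  0.00000000e+00,
         1.00000000e+00]]), 'shot': 2}
pump [(array([187., 106., 266., 258.]), 0.58)]
hub [(array([202., 110., 221., 138.]), 0.77)]
shaft [(array([200., 113., 218., 142.]), 0.55)]
reagent [(array([390., 125., 426., 158.]), 0.84)]
jar [(array([330., 194., 350., 218.]), 0.74)]
beaker [(array([441., 255., 478., 280.]), 0.68)]
balance [(array([404., 228., 478., 312.]), 0.95)]
```

```bash
python3 - <<'E'
import cv2
a=cv2.imread("pics/top0.png"); cv2.imwrite("pics/topc.png",cv2.resize(a[80:330,140:500],None,fx=2.2,fy=2.2,interpolation=cv2.INTER_CUBIC))
E
```

```text
(no output)
```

View pics/scene0.png

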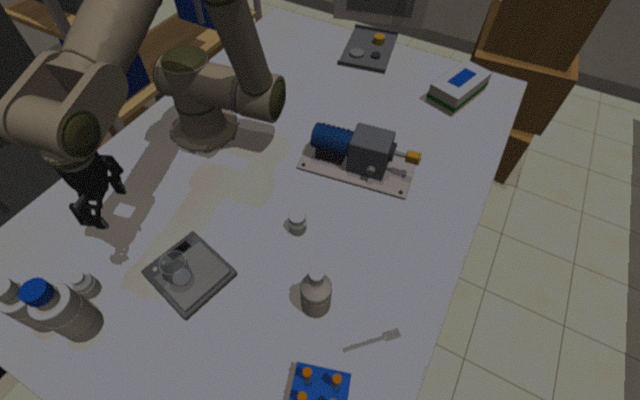

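View pics/topc.png

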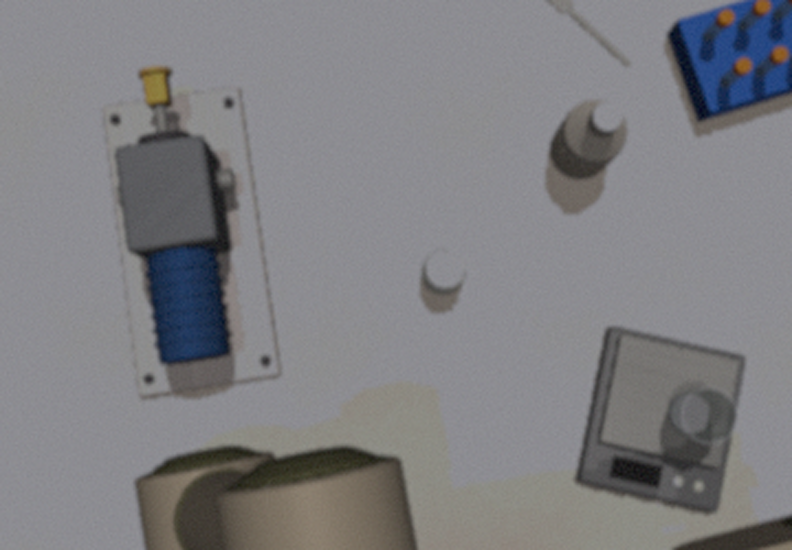

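```bash
cat > h.py <<'E'
import numpy as np
from scipy.spatial.transform import Rotation as R
def Rq(q): return R.from_quat([q[1],q[2],q[3],q[0]])
def unproj(p,uv,z):
    V=p["view"]; Rv=V[:3,:3]; c=-Rv.T@V[:3,3]
    d=Rv.T@np.array([(uv[0]-p["cx"])/p["fx"],-(uv[1]-p["cy"])/p["fy"],-1])
    return c+d*(z-c[2])/d[2]
E
python3 - <<'E'
from h import *
from rig import eyes,telemetry
p=eyes.capture("top")
c=lambda u,v:(140+u/2.2,80+v/2.2)
P=[unproj(p,c(*q),12)[:2] for q in [(105,107),(240,88),(280,375),(140,397)]]
print(np.round(P,0)); 
for a,b in [(0,3),(1,2)]: d=P[b]-P[a]; print("long",np.linalg.norm(d),np.degrees(np.arctan2(d[1],d[0])))
for a,b in [(0,1),(3,2)]: d=P[b]-P[a]; print("short",np.linalg.norm(d),np.degrees(np.arctan2(d[1],d[0])))
T=[unproj(p,c(*q),140)[:2] for q in [(117,150),(203,136),(214,243),(130,252)]]
print("housing",np.round(T),np.mean(T,0))
print("hub",unproj(p,c(156,88),115), unproj(p,c(155,69),100),"plate mid",np.mean(P,0))
s=telemetry.sense(); print(s["eef_pos"],Rq(s["ee_rot"]).as_matrix().round(3))
E
```

```text
[[704. 212.]
 [728.  47.]
 [376.  -5.]
 [351. 161.]]
long 357.17211487385794 -171.7582006949931
long 355.9747505061503 -171.5752956414584
short 166.94671428255165 -81.8015519625752
short 168.0864650948652 -81.39249060884516
housing [[623. 165.]
 [639.  70.]
 [519.  56.]
 [510. 147.]] [572.57250559 109.59853876]
hub [700.0597611  128.51909348 115.        ] [726.64115775 133.34289804 100.        ] plate mid [539.90927423 103.86154794]
[ 205.7798707  -483.00199404  231.30239938] [[ 0.92   0.392 -0.   ]
 [ 0.392 -0.92  -0.   ]
 [-0.     0.    -1.   ]]
```

>>> {"name": "drive_tool", "arguments": {"series": "0.96 -0.51 0 0 0 0 1;0.96 -0.51 0 0 0 0 1;0.96 -0.51 0 0 0 0 1;0.96 -0.51 0 0 0 0 1", "newtons": 40}}

```text
time_s: 1.25
eef_pos: [289.6, -379.1, 231.7]
ee_rot: [0.0, 0.979, 0.202, 0.0]
force: [0.3, -0.3, -0.4]
grip_width: 0.998
```

>>> {"name": "drive_tool", "arguments": {"series": "0.96 -0.51 0 0 0 0 1;0.96 -0.51 0 0 0 0 1;0.96 -0.51 0 0 0 0 1;0.96 -0.51 0 0 0 0 1"}}

```text
time_s: 1.65
eef_pos: [372.7, -275.4, 231.9]
ee_rot: [0.0, 0.979, 0.204, 0.001]
force: [-0.4, -0.5, -0.3]
grip_width: 0.999
```

>>> {"name": "drive_tool", "arguments": {"series": "0.96 -0.51 0 0 0 0 1;0.96 -0.51 0 0 0 0 1;0.96 -0.51 0 0 0 0 1;0.96 -0.51 0 0 0 0 1"}}

```text
time_s: 2.05
eef_pos: [455.2, -171.9, 231.9]
ee_rot: [0.0, 0.979, 0.205, 0.001]
force: [-0.3, 0.0, 0.6]
grip_width: 1.005
```

>>> {"name": "drive_tool", "arguments": {"series": "0.96 -0.51 0 0 0 0 1;0.96 -0.51 0 0 0 0 1;0.96 -0.51 0 0 0 0 1;0.96 -0.51 0 0 0 0 1"}}

```text
time_s: 2.45
eef_pos: [537.3, -68.8, 231.6]
ee_rot: [-0.0, 0.978, 0.206, 0.001]
force: [-0.2, -1.0, -0.1]
grip_width: 0.999
```

>>> {"name": "drive_tool", "arguments": {"series": "0.96 -0.51 0 0 0 0 1;0.96 -0.51 0 0 0 0 1;0.96 -0.51 0 0 0 0 1;0.96 -0.51 0 0 0 0 1"}}

```text
time_s: 2.85
eef_pos: [619.3, 34.2, 230.8]
ee_rot: [-0.0, 0.978, 0.207, 0.0]
force: [0.3, 0.2, 0.0]
grip_width: 1.002
```

>>> {"name": "drive_tool", "arguments": {"series": "0.93 -0.445 0 0 0 0.543 1;0.93 -0.445 0 0 0 0.543 1;0.93 -0.445 0 0 0 0.543 1;0.93 -0.445 0 0 0 0.543 1;0.93 -0.445 0 0 0 0.543 1;0.93 -0.445 0 0 0 0.543 1"}}

```text
time_s: 3.45
eef_pos: [699.4, 125.8, 231.3]
ee_rot: [-0.0, 0.997, 0.072, 0.0]
force: [-0.3, -1.2, -0.8]
grip_width: 1.003
```

```bash
python3 - <<'E'
from h import *
from rig import eyes,telemetry,nets
import cv2
p=eyes.capture("wrist"); cv2.imwrite("pics/w1.png",p["frame"][:,:,::-1])
for t in ["hub","shaft","pump"]: print(t,[(np.round(q["rect"]),round(q["confidence"],2)) for q in nets.spot_in(t,p)[:2]])
np.savez("w1.npz",**{k:p[k] for k in p if k!="frame"})
print(telemetry.sense()["eef_pos"],-p["view"][:3,:3].T@p["view"][:3,3])
E
```

```text
hub [(array([294., 156., 336., 252.]), 0.77)]
shaft [(array([291., 159., 336., 249.]), 0.7)]
pump [(array([238., 151., 392., 344.]), 0.71)]
[699.44122012 127.24557309 231.51941786] [764.25360908 135.74607453 373.62052633]
```

View pics/w1.png

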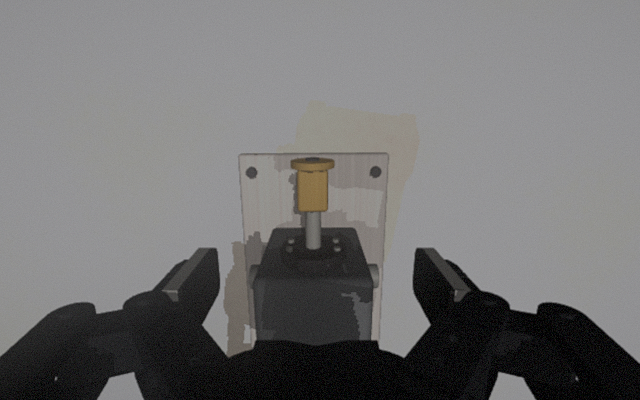

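```bash
python3 - <<'E'
from h import *
p=dict(np.load("w1.npz")); print(p["view"].round(3),p["fx"],p["cx"],p["cy"])
for z in(100,115):
  for uv in [(313,171),(313,211),(313,191),(298,191),(328,191)]: print(z,uv,unproj(p,uv,z).round(1))
P=[unproj(p,q,12)[:2] for q in [(239,154),(388,154)]];print(P)
d=P[1]-P[0];print(np.linalg.norm(d),np.degrees(np.arctan2(d[1],d[0])))
print([unproj(p,q,140).round(1) for q in [(271,229),(357,229)]])
E
```

```text
[[ 1.43000e-01 -9.90000e-01  1.00000e-03  2.47700e+01]
 [ 9.56000e-01  1.38000e-01 -2.60000e-01 -6.51719e+02]
 [ 2.58000e-01  3.80000e-02  9.65000e-01 -5.62807e+02]
 [ 0.00000e+00  0.00000e+00  0.00000e+00  1.00000e+00]] 323.52694070554975 315.86858287538905 198.83029037482495
100 (313, 171) [715.3 131.  100. ]
100 (313, 211) [679.8 126.  100. ]
100 (313, 191) [697.8 128.5 100. ]
100 (298, 191) [696.  141.4 100. ]
100 (328, 191) [699.7 115.6 100. ]
115 (313, 171) [718.  131.3 115. ]
115 (313, 211) [684.4 126.5 115. ]
115 (313, 191) [701.5 128.9 115. ]
115 (298, 191) [699.7 141.1 115. ]
115 (328, 191) [703.3 116.7 115. ]
[array([706.74397529, 213.90479522]), array([730.5319744 ,  49.33441472])]
166.28072360001386 -81.77508801732455
[array([673.2, 157.2, 140. ]), array([682.7,  91.9, 140. ])]
```

>>> {"name": "drive_tool", "arguments": {"series": "0.017 -0.013 0.4 0 0 0 1;0.017 -0.013 0.7 0 0 0 1;0.017 -0.013 0.9 0 0 0 1;0.017 -0.013 0.9 0 0 0 1;0.017 -0.013 0.9 0 0 0 1", "newtons": 50}}

```text
time_s: 4.15
eef_pos: [701.7, 128.9, 124.9]
ee_rot: [-0.0, 0.997, 0.072, 0.001]
force: [-0.1, 1.0, 0.5]
grip_width: 1.004
```

```bash
cat >> h.py <<'E'
def avg(n=10):
    from rig import eyes,telemetry
    A=[];F=[]
    for i in range(n):
        eyes.capture("wrist"); s=telemetry.sense(); A.append(s["eef_pos"]);F.append(s["force"])
    A=np.array(A);F=np.array(F); a=np.radians(8.25); u=np.array([np.cos(a),np.sin(a),0]); v=np.array([-u[1],u[0],0])  # u outward
    print("t",round(s["time_s"],2),"pos",A.mean(0).round(2),"out",(A@u).mean().round(2),"sd",(A@u).std().round(2),"lat",(A@v).mean().round(2),"F",F.mean(0).round(2),"Fout",(F@u).mean().round(2),"Fsd",(F@u).std().round(2),"grip",round(s["grip_width"],3),"rot",(Rq(s["ee_rot"]).as_matrix()[:,0]).round(3))
E
python3 - <<'E'
from h import *
from rig import eyes
import cv2
avg(8)
p=eyes.capture("wrist"); cv2.imwrite("pics/w2.png",p["frame"][:,:,::-1]); np.savez("w2.npz",**{k:p[k] for k in p if k!="frame"})
E
```

```text
t 4.55 pos [701.93 129.06 125.17] out 713.19 sd 0.25 lat 27.01 F [ 0.07 -0.15  0.35] Fout 0.04 Fsd 0.34 grip 1.003 rot [0.989 0.145 0.002]
```

View pics/w2.png

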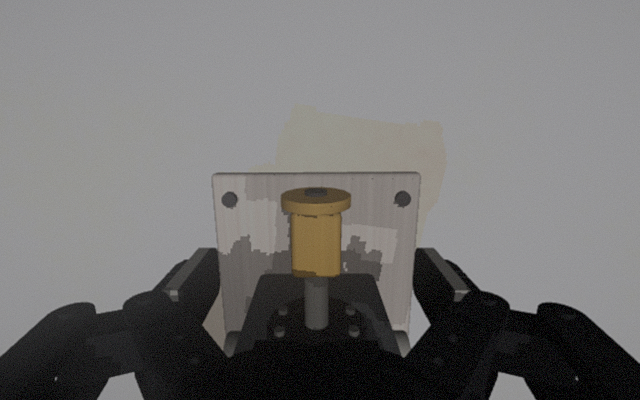

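>>> {"name": "drive_tool", "arguments": {"series": "0 0 0.2 0 0 0 1;0 0 0.36 0 0 0 1;0 0 0.36 0 0 0 1;0 0 0.36 0 0 0 1"}}

```text
time_s: 5.0
eef_pos: [701.8, 129.1, 81.3]
ee_rot: [-0.0, 0.997, 0.072, 0.001]
force: [0.9, -0.5, 0.3]
grip_width: 1.004
```

```bash
python3 - <<'E'
from h import *
p=dict(np.load("w2.npz"))
print(unproj(p,(316.5,215),115),unproj(p,(316.5,276),115),unproj(p,(316.5,276),105))
avg(4)
E
```

```text
[717.86710992 131.6550822  115.        ] [685.06264241 126.85689303 115.        ] [679.70725778 126.05097164 105.        ]
t 5.2 pos [702.15 129.18  82.16] out 713.42 sd 0.06 lat 27.09 F [ 0.05 -0.19  0.  ] Fout 0.02 Fsd 0.55 grip 1.003 rot [0.989 0.145 0.004]
```

Aligned (hub centre about 701.4, 129.2). Close gently.

>>> {"name": "drive_tool", "arguments": {"series": "0 0 0 0 0 0 0.5;0 0 0 0 0 0 0.4;0 0 0 0 0 0 0.3;0 0 0 0 0 0 0.2;0 0 0 0 0 0 0.2;0 0 0 0 0 0 0.2;0 0 0 0 0 0 0.2;0 0 0 0 0 0 0.2", "newtons": 50}}

```text
time_s: 6.0
eef_pos: [702.1, 129.3, 82.2]
ee_rot: [-0.0, 0.997, 0.073, 0.002]
force: [-0.5, 1.5, 2.0]
grip_width: 0.296
```

```bash
python3 -c "
from h import *
avg(6)"
```

```text
t 6.3 pos [702.1  129.32  82.2 ] out 713.39 sd 0.01 lat 27.23 F [-1.04  2.03  2.94] Fout -0.74 Fsd 0.18 grip 0.3 rot [0.989 0.145 0.004]
```

>>> {"name": "drive_tool", "arguments": {"series": "-0.0125 0 0 0 0 0 0.2;-0.0125 0 0 0 0 0 0.2;-0.0125 0 0 0 0 0 0.2"}}

```text
time_s: 6.6
eef_pos: [700.7, 129.1, 82.2]
ee_rot: [-0.0, 0.997, 0.073, 0.002]
force: [1.6, 2.1, 2.4]
grip_width: 0.294
```

>>> {"name": "drive_tool", "arguments": {"series": "-0.0125 0 0 0 0 0 0.2;-0.0125 0 0 0 0 0 0.2;-0.0125 0 0 0 0 0 0.2"}}

```text
time_s: 6.9
eef_pos: [699.1, 128.9, 82.2]
ee_rot: [-0.0, 0.997, 0.073, 0.002]
force: [1.0, 1.8, 2.0]
grip_width: 0.299
```

>>> {"name": "drive_tool", "arguments": {"series": "-0.0125 0 0 0 0 0 0.2;-0.0125 0 0 0 0 0 0.2;-0.0125 0 0 0 0 0 0.2"}}

```text
time_s: 7.2
eef_pos: [697.5, 128.6, 82.2]
ee_rot: [-0.0, 0.997, 0.073, 0.002]
force: [0.5, 1.5, 2.2]
grip_width: 0.295
```

>>> {"name": "drive_tool", "arguments": {"series": "-0.0125 0 0 0 0 0 0.2;-0.0125 0 0 0 0 0 0.2;-0.0125 0 0 0 0 0 0.2"}}

```text
time_s: 7.5
eef_pos: [695.9, 128.4, 82.2]
ee_rot: [-0.0, 0.997, 0.073, 0.002]
force: [0.3, 2.4, 1.6]
grip_width: 0.297
```

>>> {"name": "drive_tool", "arguments": {"series": "-0.0125 0 0 0 0 0 0.2;-0.0125 0 0 0 0 0 0.2;-0.0125 0 0 0 0 0 0.2"}}

```text
time_s: 7.8
eef_pos: [694.3, 128.1, 82.2]
ee_rot: [-0.0, 0.997, 0.073, 0.002]
force: [0.5, 1.4, 2.1]
grip_width: 0.298
```

>>> {"name": "drive_tool", "arguments": {"series": "-0.0125 0 0 0 0 0 0.2;-0.0125 0 0 0 0 0 0.2;-0.0125 0 0 0 0 0 0.2"}}

```text
time_s: 8.1
eef_pos: [692.7, 127.9, 82.2]
ee_rot: [-0.0, 0.997, 0.073, 0.001]
force: [-0.3, 1.3, 2.0]
grip_width: 0.297
```

>>> {"name": "drive_tool", "arguments": {"series": "-0.0125 0 0 0 0 0 0.2;-0.0125 0 0 0 0 0 0.2;-0.0125 0 0 0 0 0 0.2"}}

```text
time_s: 8.4
eef_pos: [691.1, 127.7, 82.2]
ee_rot: [-0.0, 0.997, 0.073, 0.001]
force: [0.7, 1.5, 3.7]
grip_width: 0.297
```

```bash
python3 - <<'E'
from h import *
from rig import eyes
import cv2
avg(4)
p=eyes.capture("wrist"); cv2.imwrite("pics/w3.png",p["frame"][:,:,::-1])
E
```

```text
t 8.6 pos [691.07 127.65  82.19] out 702.24 sd 0.02 lat 27.17 F [-0.38  1.91  2.53] Fout -0.11 Fsd 0.2 grip 0.297 rot [0.989 0.145 0.002]
```

View pics/w3.png

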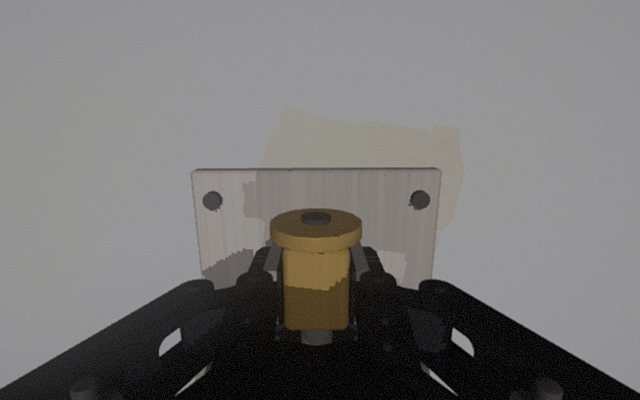

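>>> {"name": "drive_tool", "arguments": {"series": "-0.0125 0 0 0 0 0 0.2;-0.0125 0 0 0 0 0 0.2;-0.0125 0 0 0 0 0 0.2"}}

```text
time_s: 8.95
eef_pos: [689.6, 127.4, 82.2]
ee_rot: [-0.0, 0.997, 0.073, 0.001]
force: [1.4, 1.9, 1.4]
grip_width: 0.297
```

>>> {"name": "drive_tool", "arguments": {"series": "-0.0125 0 0 0 0 0 0.2;-0.0125 0 0 0 0 0 0.2;-0.0125 0 0 0 0 0 0.2"}}

```text
time_s: 9.25
eef_pos: [688.5, 127.3, 82.2]
ee_rot: [-0.0, 0.997, 0.072, 0.002]
force: [5.1, 2.1, 0.7]
grip_width: 0.298
```

>>> {"name": "drive_tool", "arguments": {"series": "-0.0125 0 0 0 0 0 0.2;-0.0125 0 0 0 0 0 0.2;-0.0125 0 0 0 0 0 0.2"}}

```text
time_s: 9.55
eef_pos: [687.9, 127.2, 82.3]
ee_rot: [-0.0, 0.997, 0.072, 0.003]
force: [8.2, 4.4, -1.5]
grip_width: 0.294
```

```bash
python3 -c "
from h import *
avg(6)"
```

```text
t 9.85 pos [687.85 127.16  82.23] out 698.98 sd 0.01 lat 27.14 F [ 7.86  3.05 -1.26] Fout 8.22 Fsd 0.43 grip 0.299 rot [0.989 0.144 0.007]
```

>>> {"name": "drive_tool", "arguments": {"series": "-0.012 0 0 0 0 0 0.2;-0.012 0 0 0 0 0 0.2;-0.012 0 0 0 0 0 0.2"}}

```text
time_s: 10.15
eef_pos: [687.5, 127.1, 82.2]
ee_rot: [-0.0, 0.997, 0.072, 0.005]
force: [10.3, 3.9, -2.2]
grip_width: 0.295
```

```bash
python3 -c "
from h import *
avg(12)"
```

```text
t 10.75 pos [687.5  127.1   82.24] out 698.63 sd 0.01 lat 27.13 F [10.7   3.44 -2.03] Fout 11.08 Fsd 0.59 grip 0.299 rot [0.989 0.144 0.01 ]
```

>>> {"name": "drive_tool", "arguments": {"series": "-0.01 0 0 0 0 0 0.2;-0.01 0 0 0 0 0 0.2;-0.01 0 0 0 0 0 0.2;-0.01 0 0 0 0 0 0.2"}}

```text
time_s: 11.15
eef_pos: [687.4, 127.1, 82.3]
ee_rot: [-0.001, 0.997, 0.072, 0.007]
force: [11.6, 4.2, -1.4]
grip_width: 0.295
```

```bash
python3 - <<'E'
from h import *
from rig import eyes
import cv2
avg(12)
p=eyes.capture("wrist"); cv2.imwrite("pics/w4.png",p["frame"][:,:,::-1])
a=cv2.imread("pics/w3.png")
b=cv2.imread("pics/w4.png")
# disc shift relative to w3 (slip check)
t=cv2.cvtColor(a[200:260,262:370],6);r=cv2.matchTemplate(cv2.cvtColor(b[190:270,250:380],6),t,cv2.TM_CCOEFF_NORMED);print(cv2.minMaxLoc(r)[1:],"expect 12,10")
E
```

```text
t 11.75 pos [687.45 127.08  82.25] out 698.57 sd 0.01 lat 27.12 F [11.99  3.68 -2.21] Fout 12.4 Fsd 0.37 grip 0.298 rot [0.989 0.144 0.013]
(0.9786821603775024, (22, 20), (12, 10)) expect 12,10
```

>>> {"name": "drive_tool", "arguments": {"series": "0.03 0 0 0 -0.026 0 0.2;0.05 0 0 0 -0.026 0 0.2;0.07 0 0 0 -0.026 0 0.2;0.09 0 0 0 -0.026 0 0.2;0.11 0 0 0 -0.026 0 0.2;0.11 0 0 0 -0.026 0 0.2;0.11 0 0 0 -0.026 0 0.2"}}

```text
time_s: 12.5
eef_pos: [700.7, 129.1, 82.2]
ee_rot: [-0.0, 0.997, 0.072, 0.001]
force: [2.2, 2.1, -1.3]
grip_width: 0.297
```

```bash
sed -i 's/^    print("t"/    print("GP", round((A@u).mean()-18.7*Rq(s["ee_rot"]).as_matrix()[2,0],2))\n    print("t"/' h.py; python3 -c "
from h import *
avg(6)"
```

```text
GP 711.86
t 12.8 pos [700.6  129.08  82.23] out 711.87 sd 0.07 lat 27.21 F [ 1.45  2.6  -1.54] Fout 1.81 Fsd 0.8 grip 0.296 rot [0.99  0.144 0.   ]
```

>>> {"name": "drive_tool", "arguments": {"series": "0.0125 0 0 0 0 0 0.2;0.0125 0 0 0 0 0 0.2;0.0125 0 0 0 0 0 0.2"}}

```text
time_s: 13.1
eef_pos: [701.8, 129.3, 82.2]
ee_rot: [-0.0, 0.997, 0.072, -0.0]
force: [-2.1, 1.9, -0.5]
grip_width: 0.297
```

>>> {"name": "drive_tool", "arguments": {"series": "0.0125 0 0 0 0 0 0.2;0.0125 0 0 0 0 0 0.2;0.0125 0 0 0 0 0 0.2"}}

```text
time_s: 13.4
eef_pos: [703.4, 129.5, 82.2]
ee_rot: [-0.0, 0.997, 0.072, -0.0]
force: [-0.8, 2.1, 0.2]
grip_width: 0.294
```

>>> {"name": "drive_tool", "arguments": {"series": "0.0125 0 0 0 0 0 0.2;0.0125 0 0 0 0 0 0.2;0.0125 0 0 0 0 0 0.2"}}

```text
time_s: 13.7
eef_pos: [705.0, 129.8, 82.2]
ee_rot: [-0.0, 0.997, 0.072, 0.0]
force: [-0.6, 2.2, -0.7]
grip_width: 0.295
```

>>> {"name": "drive_tool", "arguments": {"series": "0.0125 0 0 0 0 0 0.2;0.0125 0 0 0 0 0 0.2;0.0125 0 0 0 0 0 0.2"}}

```text
time_s: 14.0
eef_pos: [706.2, 129.9, 82.2]
ee_rot: [-0.0, 0.997, 0.072, -0.0]
force: [-4.4, 1.4, 1.0]
grip_width: 0.297
```

Contact on the outer stop; step up gently.

>>> {"name": "drive_tool", "arguments": {"series": "0.0125 0 0 0 0 0 0.2;0.0125 0 0 0 0 0 0.2;0.0125 0 0 0 0 0 0.2"}}

```text
time_s: 14.3
eef_pos: [707.1, 130.1, 82.2]
ee_rot: [-0.0, 0.997, 0.072, -0.001]
force: [-8.0, 0.5, 2.0]
grip_width: 0.298
```

```bash
python3 -c "
from h import *
avg(6)"
```

```text
GP 718.45
t 14.6 pos [707.05 130.09  82.18] out 718.4 sd 0.01 lat 27.28 F [-7.74  1.02  2.47] Fout -7.51 Fsd 0.52 grip 0.297 rot [ 0.99   0.144 -0.003]
```

>>> {"name": "drive_tool", "arguments": {"series": "0.011 0 0 0 0 0 0.2;0.011 0 0 0 0 0 0.2;0.011 0 0 0 0 0 0.2"}}

```text
time_s: 14.9
eef_pos: [707.4, 130.1, 82.2]
ee_rot: [0.0, 0.997, 0.072, -0.003]
force: [-11.7, -0.3, 3.2]
grip_width: 0.294
```

```bash
python3 -c "
from h import *
avg(8)"
```

```text
GP 718.86
t 15.3 pos [707.4  130.14  82.18] out 718.75 sd 0.01 lat 27.29 F [-10.8    0.56   3.36] Fout -10.6 Fsd 0.31 grip 0.298 rot [ 0.99   0.144 -0.006]
```

>>> {"name": "drive_tool", "arguments": {"series": "0.011 0 0 0 0 0 0.2;0.011 0 0 0 0 0 0.2;0.011 0 0 0 0 0 0.2;0.011 0 0 0 0 0 0.2"}}

```text
time_s: 15.7
eef_pos: [707.6, 130.1, 82.2]
ee_rot: [0.0, 0.997, 0.072, -0.005]
force: [-11.3, 0.4, 4.3]
grip_width: 0.294
```

```bash
python3 - <<'E'
from h import *
from rig import eyes
import cv2
avg(12)
p=eyes.capture("wrist"); cv2.imwrite("pics/w5.png",p["frame"][:,:,::-1])
a=cv2.imread("pics/w3.png")
b=cv2.imread("pics/w5.png")
t=cv2.cvtColor(a[200:260,262:370],6);r=cv2.matchTemplate(cv2.cvtColor(b[190:270,250:380],6),t,cv2.TM_CCOEFF_NORMED);print(cv2.minMaxLoc(r)[1:],"expect 12,10")
E
```

```text
GP 719.1
t 16.3 pos [707.57 130.16  82.17] out 718.92 sd 0.01 lat 27.28 F [-11.83   0.31   3.87] Fout -11.66 Fsd 0.5 grip 0.296 rot [ 0.989  0.144 -0.009]
(0.9797033667564392, (0, 0), (12, 10)) expect 12,10
```

>>> {"name": "drive_tool", "arguments": {"series": "-0.02 0 0 0 0.018 0 0.2;-0.04 0 0 0 0.018 0 0.2;-0.06 0 0 0 0.018 0 0.2;-0.08 0 0 0 0.018 0 0.2;-0.085 0 0 0 0.018 0 0.2;-0.085 0 0 0 0.018 0 0.2;-0.085 0 0 0 0.018 0 0.2"}}

```text
time_s: 17.05
eef_pos: [697.4, 128.6, 82.2]
ee_rot: [-0.0, 0.997, 0.072, -0.0]
force: [-1.1, 2.3, -0.6]
grip_width: 0.296
```

```bash
python3 -c "
from h import *
avg(10)"
```

```text
GP 708.6
t 17.55 pos [697.35 128.59  82.22] out 708.58 sd 0.01 lat 27.2 F [-1.38  1.27 -0.71] Fout -1.19 Fsd 0.74 grip 0.299 rot [ 0.99   0.144 -0.001]
```

>>> {"name": "drive_tool", "arguments": {"series": "0 0 0 0 0 0 0.4;0 0 0 0 0 0 0.6;0 0 0 0 0 0 0.8;0 0 0 0 0 0 1;0 0 0 0 0 0 1;0 0 0 0 0 0 1;0 0 0 0 0 0 1;0 0 0 0 0 0 1"}}

```text
time_s: 18.35
eef_pos: [697.4, 128.6, 82.2]
ee_rot: [-0.0, 0.997, 0.072, -0.0]
force: [-0.5, -0.1, -0.1]
grip_width: 1.002
```

```bash
python3 - <<'E'
from h import *
from rig import eyes
import cv2
avg(4)
p=eyes.capture("wrist"); cv2.imwrite("pics/w6.png",p["frame"][:,:,::-1])
a=cv2.imread("pics/w3.png")
b=cv2.imread("pics/w6.png")
t=cv2.cvtColor(a[200:260,262:370],6);r=cv2.matchTemplate(cv2.cvtColor(b[190:270,250:380],6),t,cv2.TM_CCOEFF_NORMED);print(cv2.minMaxLoc(r)[1:],"expect 12,10")
E
```

```text
GP 708.6
t 18.55 pos [697.35 128.61  82.21] out 708.59 sd 0.01 lat 27.22 F [-0.33  0.15  0.19] Fout -0.31 Fsd 0.08 grip 1.006 rot [ 0.99   0.144 -0.001]
(0.7574425339698792, (22, 20), (12, 10)) expect 12,10
```

View pics/w6.png

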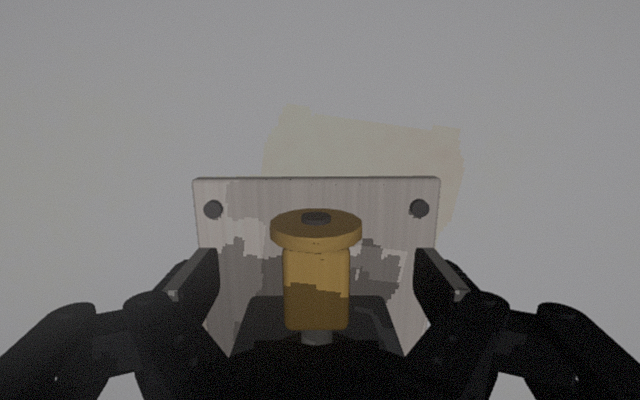

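Jaws are fully open, well clear of the hub, and the hub has not shifted in the image (disc still at cols 270–362, rows 209–250). I'll retract straight up, then check and hand in.

>>> {"name": "drive_tool", "arguments": {"series": "0 0 -0.2 0 0 0 1;0 0 -0.5 0 0 0 1;0 0 -0.8 0 0 0 1;0 0 -0.95 0 0 0 1;0 0 -0.95 0 0 0 1;0 0 -0.95 0 0 0 1"}}

```text
time_s: 19.2
eef_pos: [697.2, 128.6, 195.2]
ee_rot: [-0.0, 0.997, 0.072, -0.001]
force: [0.3, 0.5, -0.3]
grip_width: 1.004
```

```bash
python3 - <<'E'
from h import *
from rig import ctrl
avg(4)
print(ctrl.finish_job())
E
```

```text
GP 708.28
t 19.4 pos [696.98 128.56 194.4 ] out 708.22 sd 0.06 lat 27.22 F [-0.06  0.08 -0.11] Fout -0.05 Fsd 0.48 grip 0.997 rot [ 0.99   0.144 -0.003]
the job is handed in; nothing more can be done
None
```

I felt both stops, left the shaft about midway between them, and handed the job in at about 19.4 s. I gripped the hub by its side flats.

| Step | Largest held wrist force (N) | Time at or near that force | Position along the shaft axis (mm, outward positive) |
|---|---|---|---|
| Pressed inward onto inner stop | about 12.4, including about 2 N of shaft friction | about 1 s | 698.3 |
| Drawn outward onto outer stop | about 11.7, including about 2 N of shaft friction | about 1 s | 719.1 |
| Left midway | none after release | – | 708.6 |

- **Midpoint:** readings at equal force on both stops, near 8 N and near 11 N, both put it at 708.7 mm. The shaft was left at 708.6 mm, about 0.1 mm off.
- **Slip and release:** the camera showed no slip of the hub in the grip at either stop, and none when the jaws opened. That check resolves about 0.4 mm.
- **Clearance:** the gripper then rose clear, and the force read about zero. The bottle, jar and beaker were not touched.
- **One disagreement:** when I pressed harder, the stops felt stiffer at the wrist than the stated 4 N per mm, roughly 7 to 8 N per mm. I put this down to friction and slight tool tilt. Because it was about equal at both ends, it should not move the midpoint.

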